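# Make up two hand-soldering kits

### The arm

A 6-joint arm with a two-finger parallel gripper is mounted at the origin on the work surface. World frame = base frame: x ahead of the robot, y to its left, z up, the work surface at z = 0. Lengths are in m, angles in rad, forces in N, time in s.
With the tool pointing down it reaches from about 0.3 to 0.825 m from the base axis. Payload 5.4 kg.
Tool frame: the origin (TCP) lies at the very end of the fingers, on their centre line; the grasp point (between the pads) lies 19 mm behind it; z points along the fingers, x is the direction in which the jaws open and shut, and the axes are right-handed (so a half turn about z gives the same grasp; the last joint's range is limited). The gripper opens to 92 mm and grips with 3 to 60 N. Pads are 20 mm wide; open, the fingers measure 128 mm over their backs; the gripper's body (75 mm by 189 mm) begins 69 mm behind the grasp point.
Start: joints at [1.037, 0.158, 1.597, -0, 1.386, -0.21], TCP at [0.183, 0.545, 0.194] pointing down, gripper open.
Joint ranges: [-2.91, 2.91], [-0.94, 2.29], [0.18, 2.7], [-1.29, 4.43], [0.17, 2.64], [-3, 3]. Speed limits (rad/s): [2.57, 2.57, 3.14, 3.14, 3.14, 3.14].

### API

Orientations are given as a rotation vector (axis times angle).
In Python, from workcell import bot gives the robot as it stands. Calls block until the motion is done:
- bot.goto(position, orientation): joint-space move of the TCP to a pose.
- bot.line_to(position, rot=None, max_speed=0.15): straight line of the TCP; rot=None keeps the orientation; max_speed is the mean speed in m/s.
- bot.set_joints(angles): joint-space move.
- bot.set_gripper(opening, newtons=None): opening from 0.0 (shut) to 1.0 (fully open); newtons is the grip in N (None keeps the last); returns when the fingers have stopped.
- bot.hold(seconds).
- bot.inverse_kinematics(position, orientation): joint angles nearest the present ones, or None.
- bot.read_camera(name): name is "scene" or "side" or "wrist"; returns a dict with "pixels" (480x640x3 uint8, blue, green, red), "fx", "fy", "cx", "cy" (pixels), "R" (3x3) and "t" (3): a world point X has camera coordinates R X + t. Camera axes: x right, y down, z forward; pixel columns grow to the right and rows downward; lengths in m; the calibration is good to about 2 mm. The wrist camera is an equidistant fisheye: a pixel r from the principal point sees the ray r / f radians off the axis. A picture is of the moment at which its call begins. There is no depth.
A pose or a line that the arm cannot do raises bot.MotionError and nothing moves.
- bot.job_done(): hands the job in, once; it reports no verdict.
Readings, each from a call of its own:
- bot.current_clock(): time.
- bot.current_joints(): joint angles.
- bot.current_joint_vel(): joint speeds.
- bot.current_effort(): joint torques, N m.
- bot.current_ee_pos(): TCP position.
- bot.current_tool_rot(): TCP orientation.
- bot.current_contact_force(): force on the tool from outside, world axes, zero at the start.
- bot.current_ft_torque(): the same for the moment, N m.
- bot.current_opening(): opening from 0.0 (shut) to 1.0 (fully open).
Only numpy, scipy, OpenCV 4.12 (cv2) and the standard library are available. Lean on these libraries where they do the work, as an engineer would, in place of code of your own. Each camera call takes 0.05 s, during which the arm holds its last target.

### The job

Make up the two soldering kits from the stock tray: the kit with the square circuit board gets the transformer, the tall capacitor and the heatsink, and the kit with the narrow circuit board gets the ring choke and the short capacitor. Set each part down gently, standing upright as it does in stock, on the floor of an empty compartment of its kit tray, one part to a compartment; do not drop any. Leave the relay in the stock tray, and leave the flux bottle and the solder reel where they are.

Things in the scene. Friction and masses are not known exactly. Their poses are not given: they have to be found in the camera images.
- transformer_c (a point): Transformer, 40 mm tall, 160 g: bright steel laminations 42 mm (x) x 16 mm (y) around a tan coil 26 mm (x) x 32 mm (y) that fills heights 11 to 33 mm, on a black base 40 x 34 x 4 mm. Grip high up across x (42 mm). Loose, upright in any of the six places of the light grey stock tray (4 mm floor, 12 mm rim). Point: its centre, half-way up; z up.
- cap_tall_c (a point): Tall can capacitor: upright dark cylinder with a bare metal top, 30 mm in diameter, 50 mm tall, 50 g. Loose, upright in any of the six places of the light grey stock tray (4 mm floor, 12 mm rim). Point: its centre, half-way up; z up.
- cap_short_c (a point): Short can capacitor: same dark sleeve and bare metal top, but stubbier, 36 mm in diameter, only 32 mm tall, 45 g. Loose, upright in any of the six places of the light grey stock tray (4 mm floor, 12 mm rim). Point: its centre, half-way up; z up.
- heatsink_c (a point): Finned aluminium heatsink standing on end, fins upright, 42 mm (x) x 25 mm (y) x 50 mm tall, 60 g; back plate at -y, fin edges at +y. Grip across y (25 mm). Loose, upright in any of the six places of the light grey stock tray (4 mm floor, 12 mm rim). Point: its centre, half-way up; z up.
- choke_c (a point): Ring choke, 44 mm tall, 70 g: copper-wound ring 39 mm across standing on edge (ring axis along y, 20 mm thick) in a black base 36 mm (x) x 24 mm (y) x 6 mm. Grip the ring across y (20 mm). Loose, upright in any of the six places of the light grey stock tray (4 mm floor, 12 mm rim). Point: its centre, half-way up; z up.
- kit_square: Fixed dark grey kit tray 188 x 188 x 13 mm: 4 mm floor and walls, a cross of 4 mm dividers (tops 12 mm above the bench) making four 88 x 88 mm compartments, their centres at x = +-46, y = +-46 mm. In the one at +x +y lies a square green circuit board, 74 x 74 mm (fixed); the other three are empty. Left or right of the stock tray. Origin: centre of its underside, on the bench; z up, x and y along its sides.
- kit_narrow: Fixed dark grey kit tray 188 x 188 x 13 mm: 4 mm floor and walls, a cross of 4 mm dividers (tops 12 mm above the bench) making four 88 x 88 mm compartments, their centres at x = +-46, y = +-46 mm. In the one at +x +y lies a narrow green circuit board, 80 mm (x) x 32 mm (y) (fixed); the other three are empty. Left or right of the stock tray. Origin: centre of its underside, on the bench; z up, x and y along its sides.
- relay_c (a point): Relay: plain dark moulded box 32 mm (x) x 24 mm (y) x 26 mm tall, 30 g; belongs to neither kit and stays in stock. Loose, upright in any of the six places of the light grey stock tray (4 mm floor, 12 mm rim). Point: its centre, half-way up; z up.
- flux_bottle_c (a point): amber dropper bottle with a white needle tip, 34 mm in diameter, 82 mm tall, loose on the bench beyond the stock tray; to be left alone. This point is its centre, half-way up.
- solder_reel_c (a point): reel of solder with black flanges, 60 mm in diameter, 45 mm high, loose on the bench beyond the stock tray, standing on its flange; to be left alone. This point is its centre, half-way up.
Things that resemble listed ones, but are neither listed nor needed, are in the scene too. What is shaped like the part that bears cap_short_c but yellow is not meant.

How it is judged:
At the end, for the whole second after the job is handed in: Each part stands alone in a boardless compartment of its own kit tray, upright within 0.15 rad, resting on the compartment floor (height within 4 mm), released and at rest; the relay, flux bottle and solder reel are within 20 mm of where they were (x of transformer_c in the frame of kit_square between -0.085 and 0.085 m and y of transformer_c in the frame of kit_square between -0.085 and 0.085 m and z of transformer_c in the frame of kit_square between 0.02 and 0.028 m and angle between each of transformer_c, cap_tall_c, heatsink_c, choke_c, cap_short_c's own z axis and vertical below 0.15 rad and linear speed of each of transformer, cap_tall, heatsink, choke, cap_short below 0.02 m/s and angular speed of each of transformer, cap_tall, heatsink, choke, cap_short below 0.2 rad/s and x of cap_tall_c in the frame of kit_square between -0.085 and 0.085 m and y of cap_tall_c in the frame of kit_square between -0.085 and 0.085 m and z of cap_tall_c in the frame of kit_square between 0.025 and 0.033 m and x of heatsink_c in the frame of kit_square between -0.085 and 0.085 m and y of heatsink_c in the frame of kit_square between -0.085 and 0.085 m and z of heatsink_c in the frame of kit_square between 0.025 and 0.033 m and ((x of each of transformer_c, cap_tall_c in the frame of kit_square below 0 m and y of transformer_c in the frame of kit_square above 0 m and y of each of cap_tall_c, heatsink_c in the frame of kit_square below 0 m and x of heatsink_c in the frame of kit_square above 0 m) or (x of each of transformer_c, heatsink_c in the frame of kit_square below 0 m and y of transformer_c in the frame of kit_square above 0 m and x of cap_tall_c in the frame of kit_square above 0 m and y of each of cap_tall_c, heatsink_c in the frame of kit_square below 0 m) or (x of each of transformer_c, cap_tall_c in the frame of kit_square below 0 m and y of each of transformer_c, heatsink_c in the frame of kit_square below 0 m and y of cap_tall_c in the frame of kit_square above 0 m and x of heatsink_c in the frame of kit_square above 0 m) or (x of each of transformer_c, heatsink_c in the frame of kit_square below 0 m and y of each of transformer_c, cap_tall_c in the frame of kit_square below 0 m and x of cap_tall_c in the frame of kit_square above 0 m and y of heatsink_c in the frame of kit_square above 0 m) or (x of transformer_c in the frame of kit_square above 0 m and y of each of transformer_c, heatsink_c in the frame of kit_square below 0 m and x of each of cap_tall_c, heatsink_c in the frame of kit_square below 0 m and y of cap_tall_c in the frame of kit_square above 0 m) or (x of transformer_c in the frame of kit_square above 0 m and y of each of transformer_c, cap_tall_c in the frame of kit_square below 0 m and x of each of cap_tall_c, heatsink_c in the frame of kit_square below 0 m and y of heatsink_c in the frame of kit_square above 0 m)) and x of choke_c in the frame of kit_narrow between -0.085 and 0.085 m and y of choke_c in the frame of kit_narrow between -0.085 and 0.085 m and z of choke_c in the frame of kit_narrow between 0.022 and 0.03 m and x of cap_short_c in the frame of kit_narrow between -0.085 and 0.085 m and y of cap_short_c in the frame of kit_narrow between -0.085 and 0.085 m and z of cap_short_c in the frame of kit_narrow between 0.016 and 0.024 m and ((x of each of choke_c, cap_short_c in the frame of kit_narrow below 0 m and y of choke_c in the frame of kit_narrow above 0 m and y of cap_short_c in the frame of kit_narrow below 0 m) or (x of choke_c in the frame of kit_narrow below 0 m and y of choke_c in the frame of kit_narrow above 0 m and x of cap_short_c in the frame of kit_narrow above 0 m and y of cap_short_c in the frame of kit_narrow below 0 m) or (x of each of choke_c, cap_short_c in the frame of kit_narrow below 0 m and y of choke_c in the frame of kit_narrow below 0 m and y of cap_short_c in the frame of kit_narrow above 0 m) or (x of choke_c in the frame of kit_narrow below 0 m and y of each of choke_c, cap_short_c in the frame of kit_narrow below 0 m and x of cap_short_c in the frame of kit_narrow above 0 m) or (x of choke_c in the frame of kit_narrow above 0 m and y of choke_c in the frame of kit_narrow below 0 m and x of cap_short_c in the frame of kit_narrow below 0 m and y of cap_short_c in the frame of kit_narrow above 0 m) or (x of choke_c in the frame of kit_narrow above 0 m and y of each of choke_c, cap_short_c in the frame of kit_narrow below 0 m and x of cap_short_c in the frame of kit_narrow below 0 m)) and distance of each of relay_c, flux_bottle_c, solder_reel_c from where it was at the start of the episode below 0.02 m); the robot touches nothing.
It fails at once if the relay, the flux bottle or the solder reel is shifted (by more than 20 mm) (distance of any of relay_c, flux_bottle_c, solder_reel_c from where it was at the start of the episode above 0.02 m).
It fails at once if a part is dropped or thrown (let go and moving faster than 0.6 m/s, a fall of about 20 mm) ((contact force between the fingers and cap_tall below 0.01 N and linear speed of cap_tall above 0.6 m/s) or (contact force between the fingers and cap_short below 0.01 N and linear speed of cap_short above 0.6 m/s) or (contact force between the fingers and transformer below 0.01 N and linear speed of transformer above 0.6 m/s) or (contact force between the fingers and heatsink below 0.01 N and linear speed of heatsink above 0.6 m/s) or (contact force between the fingers and choke below 0.01 N and linear speed of choke above 0.6 m/s)).
It also fails if it takes over 109 s, if anything falls off the work surface, if the arm or the gripper's body presses on something with over 40 N, if the wrist force passes 120 N, or if a joint passes its speed limit or range.

## Working session

There is one attempt and no reset: what is moved stays moved. The work goes in short steps, each a Python script; the robot and the scene stay as the last script left them, time stands still between calls to the robot, and variables do not carry over. Pictures are saved under pics/ and viewed, and the job is handed in when it is done.

```bash
ls; mkdir -p pics; python3 - <<'E'
from workcell import bot
import cv2,numpy as np
for n in ["scene","side","wrist"]:
    c=bot.read_camera(n); cv2.imwrite(f"pics/{n}0.png",c["pixels"])
    print(n,c["fx"],c["fy"],c["cx"],c["cy"],np.round(c["R"],3).tolist(),np.round(c["t"],3).tolist(), np.round(-np.array(c["R"]).T@np.array(c["t"]),3))
print(bot.current_clock(),bot.current_tool_rot(),bot.current_opening())
E
```

```text
pics
scene 537.406846830471 537.406846830471 323.19752045311 239.40398499380544 [[0.836, 0.549, -0.003], [0.399, -0.613, -0.682], [-0.376, 0.569, -0.731]] [-0.481, -0.204, 1.227] [ 0.945 -0.56   0.756]
side 553.5554606078049 553.5554606078049 324.5076424555844 249.20204633196545 [[0.919, -0.395, -0.005], [-0.227, -0.516, -0.826], [0.323, 0.76, -0.564]] [-0.5, 0.169, 0.854] [ 0.222 -0.759  0.619]
wrist 371.64829954431775 371.64829954431775 322.564085204306 237.78233757768876 [[0.318, 0.948, -0.002], [0.909, -0.305, 0.285], [0.27, -0.092, -0.958]] [-0.573, -0.032, 0.392] [0.105 0.57  0.384]
0.15 [ 2.55000005e+00  1.83397710e+00 -2.02755335e-03] 1.001670582296795
```

View pics/scene0.png

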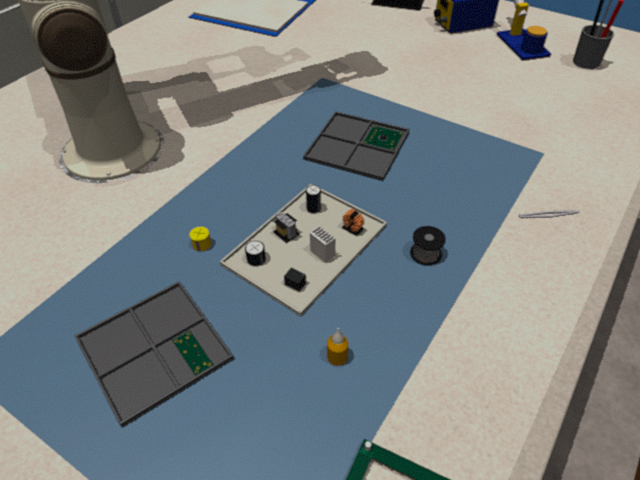

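View pics/side0.png

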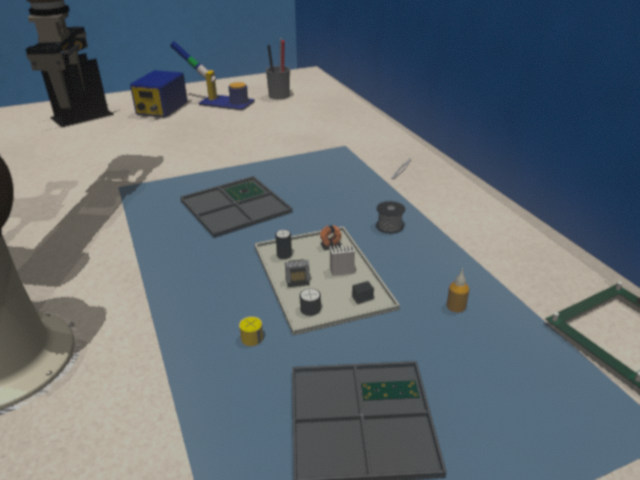

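View pics/wrist0.png

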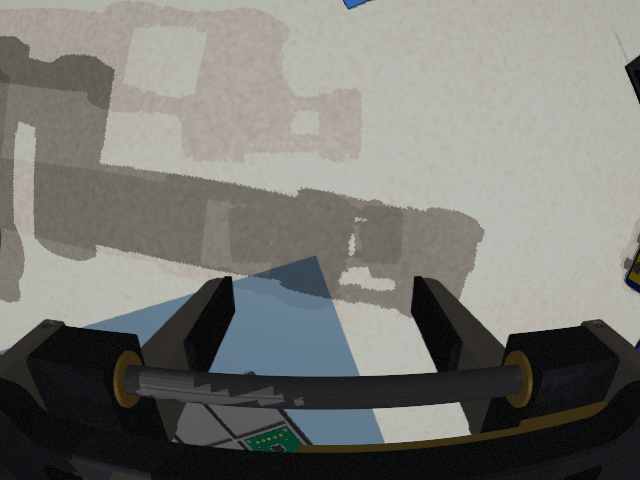

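The scene view shows the stock tray at the centre (corners about (313,187), (386,222), (302,311), (222,262)). The square-board kit is behind it at about (357,145) and the narrow-board kit in front at about (153,350). The yellow lookalike is at (200,238). I'll cast rays for rough positions next.

```bash
cat > h.py <<'E'
from workcell import bot
import cv2,numpy as np
from scipy.spatial.transform import Rotation as Rn
def ray(c,u,v,fish=False):
    x=(u-c["cx"])/c["fx"];y=(v-c["cy"])/c["fy"]
    if fish:
        r=np.hypot(x,y); d=np.array([x/r*np.sin(r),y/r*np.sin(r),np.cos(r)]) if r>1e-9 else np.array([0,0,1.])
    else: d=np.array([x,y,1.])
    R=np.array(c["R"]);return -R.T@np.array(c["t"]),R.T@d
def onplane(c,u,v,z,fish=False):
    o,d=ray(c,u,v,fish);return o+d*(z-o[2])/d[2]
def proj(c,X,fish=False):
    p=np.array(c["R"])@np.array(X)+np.array(c["t"])
    if fish:
        h=np.hypot(p[0],p[1]);th=np.arctan2(h,p[2]);return c["cx"]+c["fx"]*th*p[0]/h,c["cy"]+c["fy"]*th*p[1]/h
    return c["cx"]+c["fx"]*p[0]/p[2],c["cy"]+c["fy"]*p[1]/p[2]
def down(phi):  # tool x axis along world angle phi, z down
    x=np.array([np.cos(phi),np.sin(phi),0]);z=np.array([0,0,-1.]);y=np.cross(z,x)
    return Rn.from_matrix(np.c_[x,y,z]).as_rotvec()
E
python3 - <<'E'
from h import *
c=bot.read_camera("scene")
for n,z,ps in [("stock",.012,[(313,187),(386,222),(302,311),(222,262)]),("sq",.013,[(337,113),(409,128),(384,178),(305,157)]),("nar",.013,[(180,285),(233,355),(124,423),(76,338)]),("captop tall",.054,[(314,189)]),("short",.036,[(255,246)]),("trafo",.044,[(287,218)]),("hs",.054,[(322,234)]),("choke",.048,[(353,212)]),("relay",.03,[(296,273)]),("flux",0,[(338,362)]),("reel",0,[(428,262)]),("yellow",.032,[(200,232)])]:
    P=np.array([onplane(c,u,v,z) for u,v in ps]);print(n,np.round(P[:,:2],3).tolist(),np.round(P.mean(0),3))
R=Rn.from_rotvec(bot.current_tool_rot()).as_matrix();print(np.round(R,3)); 
cw=bot.read_camera("wrist");print(R.T@((-np.array(cw["R"]).T@np.array(cw["t"]))-bot.current_ee_pos()), R.T@np.array(cw["R"]).T)
E
```

```text
stock [[0.462, 0.133], [0.639, 0.125], [0.623, -0.138], [0.438, -0.128]] [ 0.541 -0.002  0.012]
sq [[0.361, 0.387], [0.535, 0.427], [0.573, 0.238], [0.393, 0.205]] [0.465 0.314 0.013]
nar [[0.412, -0.21], [0.58, -0.267], [0.521, -0.439], [0.347, -0.382]] [ 0.465 -0.324  0.013]
captop tall [[0.495, 0.09]] [0.495 0.09  0.054]
short [[0.48, -0.08]] [ 0.48  -0.08   0.036]
trafo [[0.491, 0.004]] [0.491 0.004 0.044]
hs [[0.575, -0.003]] [ 0.575 -0.003  0.054]
choke [[0.589, 0.082]] [0.589 0.082 0.048]
relay [[0.576, -0.087]] [ 0.576 -0.087  0.03 ]
flux [[0.722, -0.181]] [ 0.722 -0.181  0.   ]
reel [[0.75, 0.087]] [0.75  0.087 0.   ]
yellow [[0.369, -0.106]] [ 0.369 -0.106  0.032]
[[ 0.318  0.948 -0.001]
 [ 0.948 -0.318 -0.001]
 [-0.001 -0.    -1.   ]]
[-0.00111893 -0.08152597 -0.19063568] [[ 9.99999978e-01 -1.88635216e-04 -9.19287967e-05]
 [ 2.07040291e-04  9.58289819e-01  2.85798146e-01]
 [ 3.41828349e-05 -2.85798159e-01  9.58289837e-01]]
```

```bash
python3 - <<'E'
from h import *
for phi in (0,np.pi,np.pi/2,-np.pi/2):
    q=bot.inverse_kinematics([0.54,-0.08,0.18],down(phi));print(phi,None if q is None else np.round(q,2))
t=bot.current_clock()
bot.goto([0.54,-0.08,0.18],down(0))
c=bot.read_camera("wrist");cv2.imwrite("pics/w1.png",c["pixels"]);np.save("w1.npy",c,allow_pickle=True)
print(bot.current_clock()-t)
E
```

```text
0 [-0.37  0.09  1.7  -0.    1.35 -0.37]
3.141592653589793 [-0.37  0.09  1.7   0.    1.35  2.77]
1.5707963267948966 [-0.37  0.09  1.7  -0.    1.35 -1.94]
-1.5707963267948966 [-0.37  0.09  1.7  -0.    1.35  1.2 ]
2.6
```

View pics/w1.png

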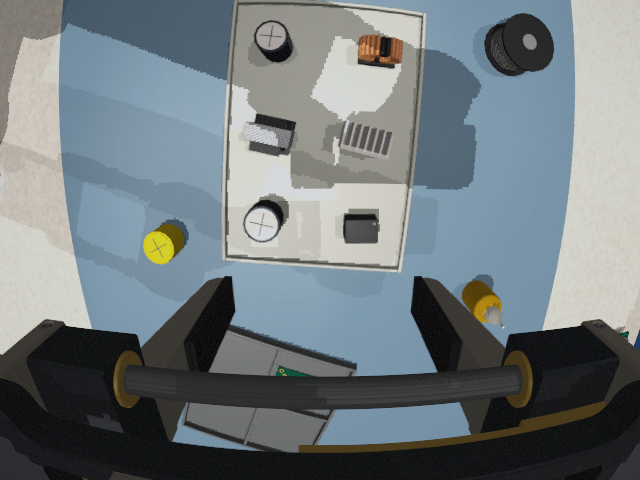

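The wrist view shows all six stock places:

| Item | Pixel | Note |
|---|---|---|
| Tall capacitor | (272,40) | larger apparent height than the short one |
| Choke | (380,50) | copper |
| Transformer | (270,133) | |
| Heatsink | (367,138) | |
| Short capacitor | (263,222) | dark sleeve |
| Relay | (361,228) | |

The yellow can at (165,243) is outside the tray and isn't wanted. I'll check the two caps and the orientations in an enlarged rectified crop.

```bash
cat >> h.py <<'E'
def rect(c,x0,x1,y0,y1,z,s):  # top-down metric picture of plane z: col->x, row->-y ; s px per m
    X,Y=np.meshgrid(np.arange(x0,x1,1/s),np.arange(y1,y0,-1/s))
    P=np.stack([X.ravel(),Y.ravel(),np.full(X.size,z)])
    p=np.array(c["R"])@P+np.array(c["t"])[:,None];h=np.hypot(p[0],p[1]);k=np.arctan2(h,p[2])/h
    u=(c["cx"]+c["fx"]*k*p[0]).reshape(X.shape).astype(np.float32);v=(c["cy"]+c["fy"]*k*p[1]).reshape(X.shape).astype(np.float32)
    return cv2.remap(c["pixels"],u,v,cv2.INTER_CUBIC)
E
python3 - <<'E'
from h import *
c=np.load("w1.npy",allow_pickle=True).item()
ims=[rect(c,.43,.65,y0,y0+.1,z,3600) for y0,z in ((.04,.048),(-.05,.048),(-.13,.034))]
for i,m in enumerate(ims): cv2.imwrite(f"pics/r{i}.png",m); print(m.shape)
E
```

```text
(360, 793, 3)
(360, 793, 3)
(360, 793, 3)
```

View pics/r0.png

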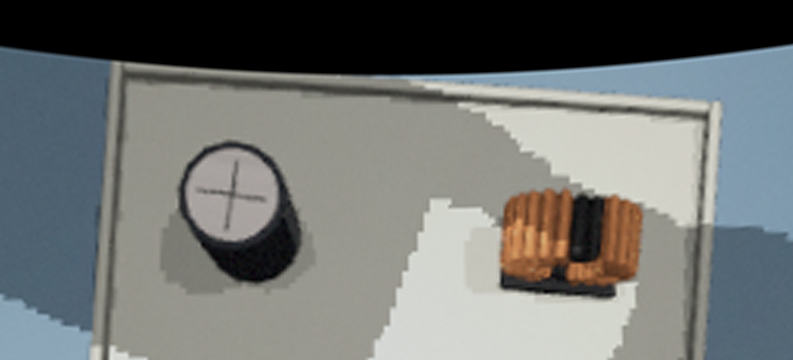

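View pics/r1.png

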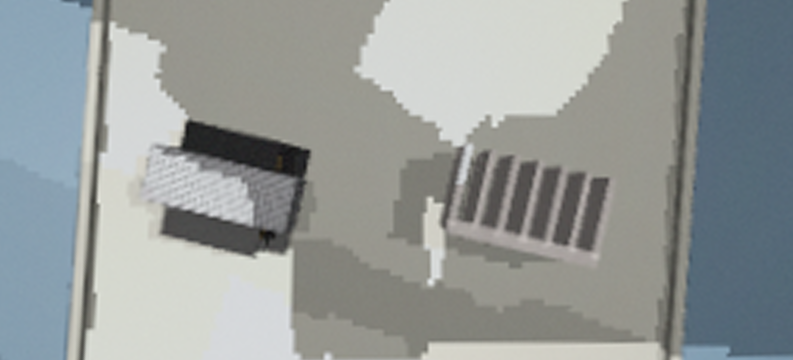

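View pics/r2.png

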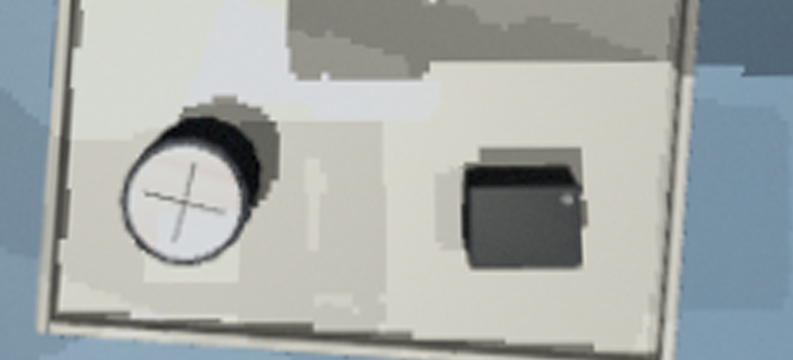

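Short capacitor confirmed: dark sleeve and bare top, 36 mm across, crop r2 (186,203). The tall one is in r0 at (231,193), about 30 mm. The heatsink and transformer are yawed about -13° and the choke about -3°. Positions from these crops agree with the scene view to within 5 mm or so. I'll start with the heatsink.

```bash
cat >> h.py <<'E'
SQ=(np.array([.4655,.314]),np.radians(11.5)); NA=(np.array([.465,-.3245]),np.radians(-18.5))
def comp(k,sx,sy):
    c,a=k;return c+.046*np.array([sx*np.cos(a)-sy*np.sin(a),sx*np.sin(a)+sy*np.cos(a)])
def pick(xy,phi,z,openmm,N=25,zt=.12):
    bot.set_gripper(openmm/92)
    o=down(phi)
    bot.goto([*xy,zt],o); bot.line_to([*xy,z],max_speed=.12)
    f=bot.current_contact_force()
    bot.set_gripper(0,N); w=bot.current_opening()*92
    print("t",bot.current_clock(),"desc F",np.round(f,1),"width mm",round(w,1))
    bot.line_to([*xy,zt],max_speed=.2)
    print("after lift width",round(bot.current_opening()*92,1),"F",np.round(bot.current_contact_force(),2))
def place(xy0,xy,phi,z,openmm,zt=.12):
    p=phi+np.arctan2(xy[1],xy[0])-np.arctan2(xy0[1],xy0[0])
    bot.goto([*xy,zt],down(p)); bot.line_to([*xy,z+.015],max_speed=.2); bot.line_to([*xy,z+.0005],max_speed=.04)
    print("place width",round(bot.current_opening()*92,1),"F",np.round(bot.current_contact_force(),2))
    bot.set_gripper(openmm/92); bot.line_to([*xy,zt],max_speed=.25)
    print("t",bot.current_clock())
E
python3 - <<'E'
from h import *
c=bot.read_camera("scene")
for k,n in((SQ,"sq"),(NA,"na")):
    for s in((1,1),(-1,1),(-1,-1),(1,-1)): p=comp(k,*s);print(n,s,p.round(3),np.round(proj(c,[*p,.004])))
pick((.5765,-.007),np.radians(77),.024,46)
c=bot.read_camera("scene");cv2.imwrite("pics/s2.png",cv2.resize(c["pixels"][80:330,180:480],None,fx=2.4,fy=2.4))
E
```

```text
sq (1, 1) [0.501 0.368] [384. 139.]
sq (-1, 1) [0.411 0.35 ] [346. 130.]
sq (-1, -1) [0.43 0.26] [332. 153.]
sq (1, -1) [0.52  0.278] [371. 163.]
na (1, 1) [ 0.523 -0.295] [195. 354.]
na (-1, 1) [ 0.436 -0.266] [168. 316.]
na (-1, -1) [ 0.407 -0.354] [116. 346.]
na (1, -1) [ 0.494 -0.383] [141. 387.]
t 6.2083 desc F [ 0.4 -0.8  0.5] width mm 24.7
after lift width 24.3 F [-0.16 -0.21 -0.84]
```

View pics/s2.png

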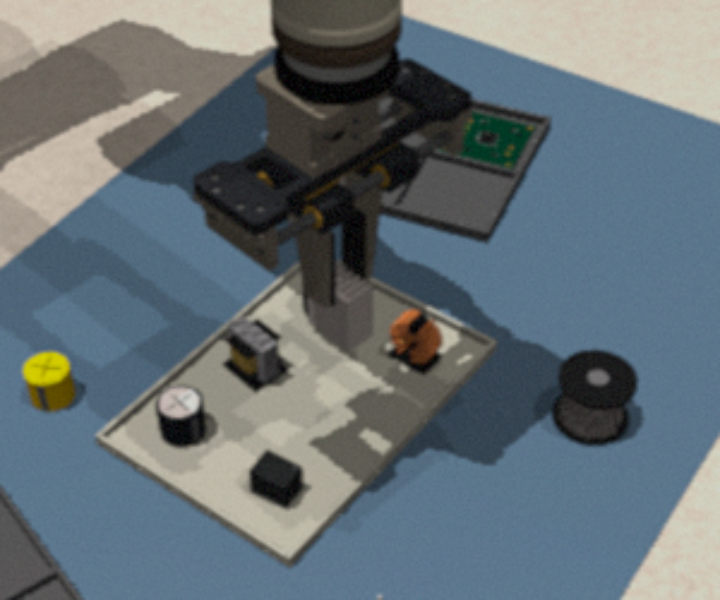

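The heatsink hangs upright between the fingers at crop (340,310). The grip width is 24.3 mm against the expected 25. The projected compartment centres land on the right cells, and both boards fall at (+,+). I'll place it.

```bash
python3 - <<'E'
from h import *
place((.5765,-.007),comp(SQ,1,-1),np.radians(77),.024,46)
c=bot.read_camera("scene");cv2.imwrite("pics/s3.png",cv2.resize(c["pixels"][80:330,180:480],None,fx=2.4,fy=2.4))
c=bot.read_camera("side");cv2.imwrite("pics/d3.png",cv2.resize(c["pixels"][150:350,160:420],None,fx=3,fy=3))
E
```

```text
place width 24.7 F [ 0.67  0.6  -0.49]
t 10.1083
```

View pics/d3.png

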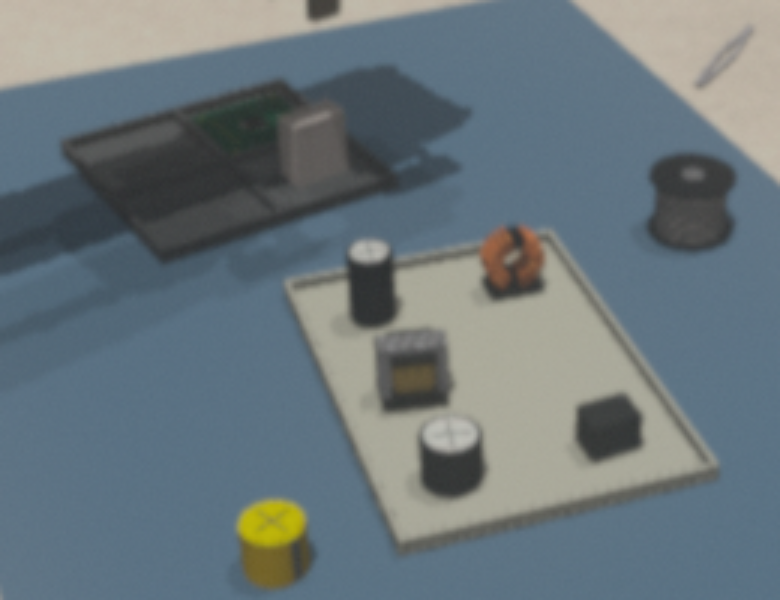

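The heatsink stands upright in its cell (crop (313,145)) and the other stock is undisturbed. Next is the transformer, checked before release.

```bash
python3 - <<'E'
from h import *
pick((.4916,-.0014),np.radians(-12),.022,58,N=35)
c=bot.read_camera("side");cv2.imwrite("pics/d4.png",cv2.resize(c["pixels"][100:350,160:420],None,fx=2.4,fy=2.4))
E
```

```text
t 13.8083 desc F [ 0.7  0.2 -0.1] width mm 16.0
after lift width 0.6 F [-0.23 -0.34 -0.72]
```

View pics/d4.png

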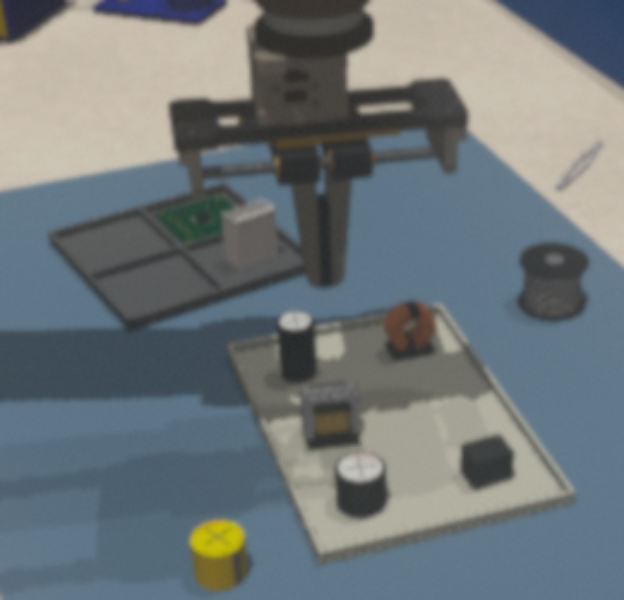

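The grasp missed: the fingers shut to 0.6 mm and the transformer is still standing in the tray at crop (330,415). I'll look again from the wrist before retrying.

```bash
python3 - <<'E'
from h import *
bot.set_gripper(58/92)
bot.goto([0.49,-0.08,0.12],down(0))
c=bot.read_camera("wrist");np.save("w2.npy",c,allow_pickle=True)
print(-np.array(c["R"]).T@c["t"])
cv2.imwrite("pics/w2.png",c["pixels"]);cv2.imwrite("pics/r3.png",rect(c,.44,.56,-.045,.045,.044,6500))
cv2.imwrite("pics/r3b.png",rect(np.load("w1.npy",allow_pickle=True).item(),.44,.56,-.045,.045,.044,6500))
E
```

```text
[ 0.48906094 -0.00057392  0.31078774]
```

View pics/r3.png

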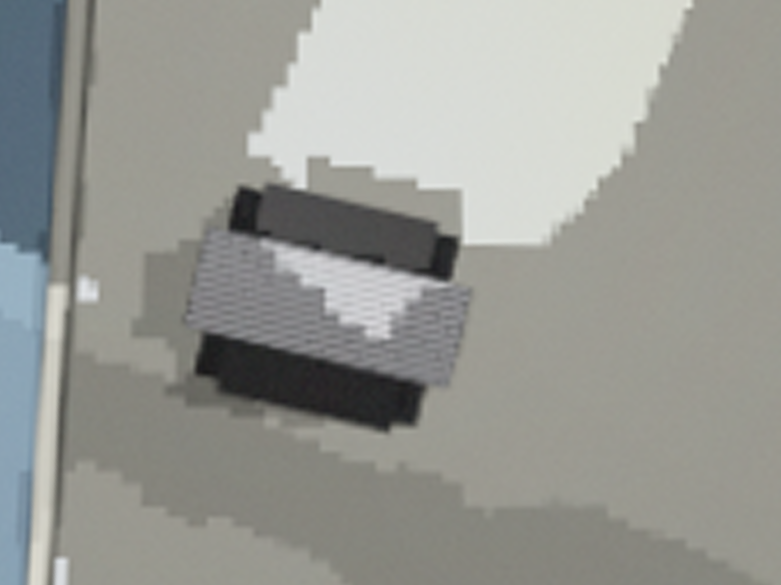

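View pics/r3b.png

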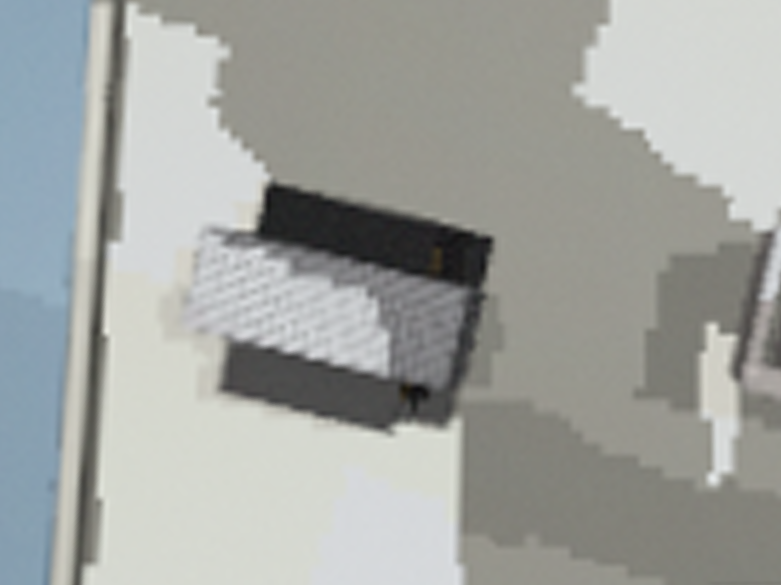

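The transformer hasn't moved: it is centred at (0.4905,-0.0019), yaw -13°, standing. I'll retry deeper and check the pose and finger width before lifting.

```bash
python3 - <<'E'
from h import *
xy=(.4905,-.0018);o=down(np.radians(-13))
bot.goto([*xy,.08],o); bot.line_to([*xy,.017],max_speed=.1)
print(np.round(bot.current_ee_pos(),4),bot.current_opening()*92)
c=bot.read_camera("side");cv2.imwrite("pics/d5.png",cv2.resize(c["pixels"][170:330,220:380],None,fx=3.6,fy=3.6))
for w in (50,44,40,36):
    bot.set_gripper(w/92,35);print(w,bot.current_clock(),round(bot.current_opening()*92,2),np.round(bot.current_contact_force(),2))
c=bot.read_camera("side");cv2.imwrite("pics/d6.png",cv2.resize(c["pixels"][170:330,220:380],None,fx=3.6,fy=3.6))
E
```

```text
[ 0.4912 -0.0022  0.0176] 58.10441589981248
50 17.55 50.24 [ 0.09 -0.31  0.21]
44 17.85 43.99 [-0.46  0.17 -0.43]
40 18.0667 41.42 [ 1.07 -0.41 -0.02]
36 18.2833 41.19 [ 2.21 -0.13  0.18]
```

View pics/d5.png

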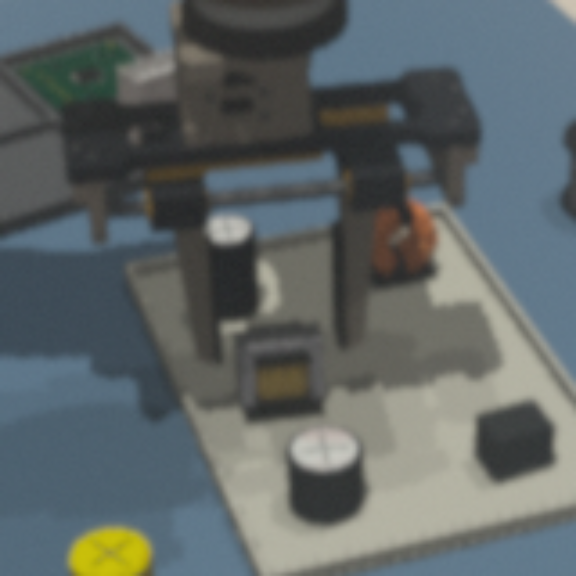

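View pics/d6.png

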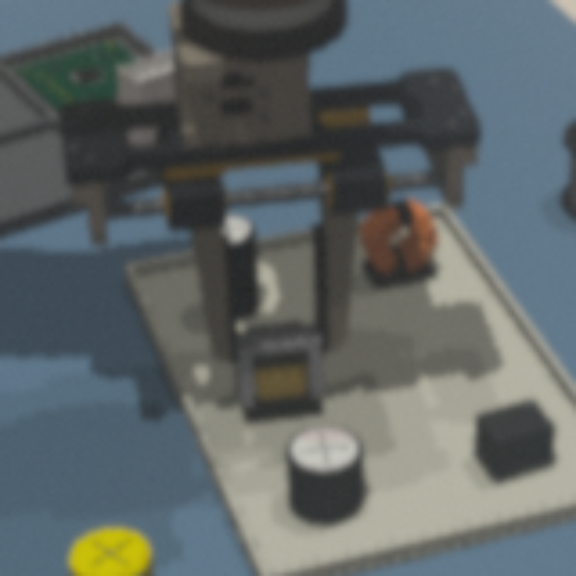

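The fingers now touch the laminations at 41.4 mm, but they look a little behind centre in the side view. I'll check the transformer position in the side and scene views before lifting.

```bash
python3 - <<'E'
from h import *
cs=bot.read_camera("side");cc=bot.read_camera("scene")
R=Rn.from_euler('z',-13,degrees=True).as_matrix()
for n,c in(("side",cs),("scene",cc)):
    im=cv2.resize(c["pixels"],None,fx=4,fy=4,interpolation=cv2.INTER_CUBIC)
    P=[np.array([.4905,-.0018,.044])+R@np.array([sx*.021,sy*.008,0]) for sx,sy in((1,1),(-1,1),(-1,-1),(1,-1))]
    q=np.array([proj(c,p) for p in P]);m=q.mean(0)
    for u,v in q: cv2.circle(im,(int(4*u+2),int(4*v+2)),3,(0,0,255),-1)
    t=np.array(proj(c,bot.current_ee_pos()));cv2.circle(im,tuple(np.int32(4*t+2)),3,(0,255,0),-1)
    x,y=np.int32(4*m);cv2.imwrite(f"pics/{n}7.png",cv2.resize(im[y-120:y+120,x-160:x+160],None,fx=2,fy=2))
E
```

```text
(no output)
```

View pics/side7.png

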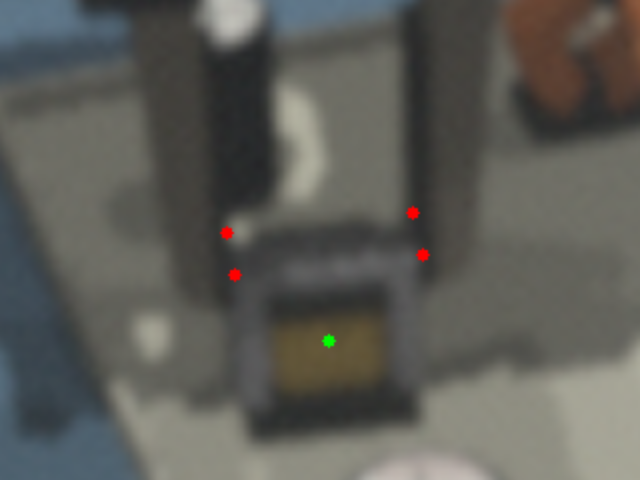

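View pics/scene7.png

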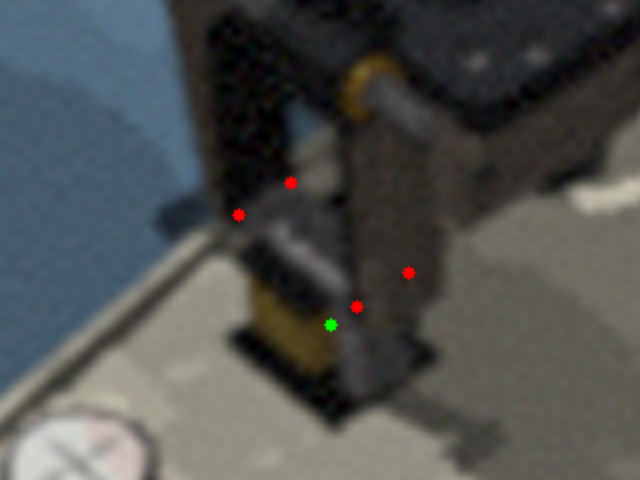

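The views agree to about 2 mm and the pads still cover the laminations. I'll do a small test lift while watching the width.

```bash
python3 - <<'E'
from h import *
p=bot.current_ee_pos()
for dz in(.002,.005,.012):
    bot.line_to([p[0],p[1],p[2]+dz],max_speed=.03);print(dz,round(bot.current_opening()*92,2),np.round(bot.current_contact_force(),2))
c=bot.read_camera("side");cv2.imwrite("pics/d8.png",cv2.resize(c["pixels"][170:330,220:380],None,fx=3.6,fy=3.6))
E
```

```text
0.002 41.28 [ 0.16  0.96 -1.48]
0.005 41.2 [-0.56  0.49 -1.92]
0.012 40.8 [ 0.45 -0.11 -1.45]
```

View pics/d8.png

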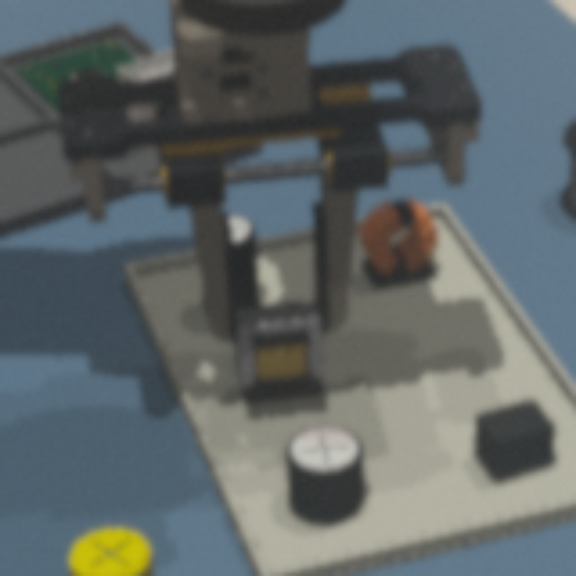

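Lifted 12 mm at a 40.8 mm width, carrying about 1.5 N, which matches 160 g. I'll raise it and carry it to the (-,+) cell, checking the width on the way.

```bash
python3 - <<'E'
from h import *
p=bot.current_ee_pos()
bot.line_to([p[0],p[1],.06],max_speed=.08);print(round(bot.current_opening()*92,2))
bot.line_to([p[0],p[1],.12],max_speed=.12);print(round(bot.current_opening()*92,2),np.round(bot.current_contact_force(),2))
c=bot.read_camera("side");cv2.imwrite("pics/d9.png",cv2.resize(c["pixels"][80:330,180:430],None,fx=2.4,fy=2.4))
print(bot.current_clock())
E
```

```text
41.1
41.45 [ 0.01 -1.27 -1.88]
20.6
```

View pics/d9.png

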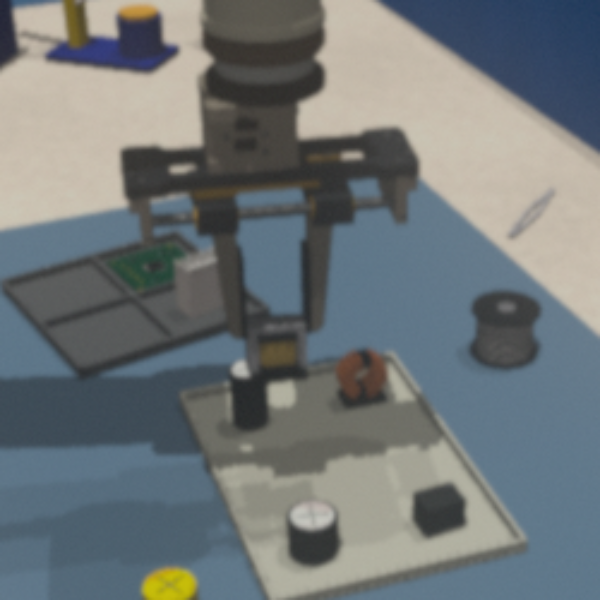

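The transformer is held upright at crop (278,350). It may sit a few mm low in the fingers, so I'll lower it with force guarding.

```bash
cat >> h.py <<'E'
def fz(n=4):
    s=[]
    for _ in range(n): bot.hold(.02); s.append(bot.current_contact_force()[2])
    return np.mean(s)
def gplace(xy0,xy,phi,z,openmm,zt=.12,top=.012,low=-.002,carry=None,dF=2.5):
    p=phi+np.arctan2(xy[1],xy[0])-np.arctan2(xy0[1],xy0[0])
    bot.goto([*xy,zt],down(p)); bot.line_to([*xy,z+top],max_speed=.15)
    f0=fz(8); print("carry width",round(bot.current_opening()*92,1),"f0",round(f0,2))
    d=top
    while d>low:
        d-=.0015; bot.line_to([*xy,z+d],max_speed=.03); f=fz()
        if f-f0>dF: break
    print("stop at dz",round(d,4),"f",round(f,2),"ee",np.round(bot.current_ee_pos(),4))
    bot.set_gripper(openmm/92)
    bot.line_to([*xy,zt],max_speed=.25);print("t",bot.current_clock())
E
python3 - <<'E'
from h import *
gplace((.4905,-.0018),comp(SQ,-1,1),np.radians(-13),.017,58,low=-.001)
c=bot.read_camera("side");cv2.imwrite("pics/d10.png",cv2.resize(c["pixels"][150:350,160:420],None,fx=3,fy=3))
E
```

```text
carry width 41.6 f0 -1.66
stop at dz -0.0015 f 9.45 ee [0.4116 0.3501 0.017 ]
t 26.7
```

View pics/d10.png

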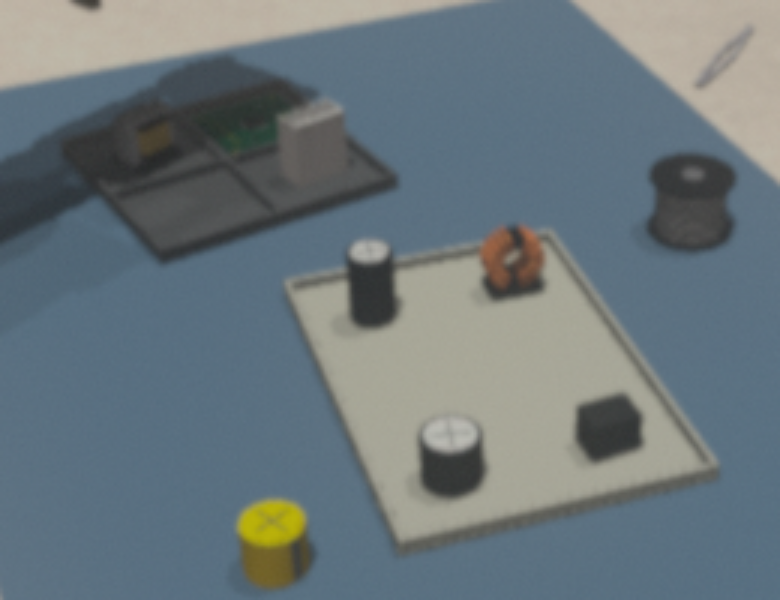

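The transformer stands upright in the (-,+) cell (crop (145,135)), with contact felt at the expected height. Next is the tall capacitor, closing only to just under its diameter.

```bash
cat >> h.py <<'E'
def spick(xy,phi,z,openmm,partmm,N=25,zt=.12):
    o=down(phi); bot.set_gripper(openmm/92); bot.goto([*xy,zt],o); bot.line_to([*xy,z],max_speed=.12)
    f=bot.current_contact_force()
    bot.set_gripper((partmm+2)/92,N); bot.set_gripper((partmm-7)/92,N); w=bot.current_opening()*92
    print("desc F",np.round(f,1),"width",round(w,1))
    if w<partmm-3: print("NO GRASP");return False
    bot.line_to([*xy,z+.012],max_speed=.06); w=bot.current_opening()*92; print("lift width",round(w,1))
    if w<partmm-3: print("LOST");return False
    bot.line_to([*xy,zt],max_speed=.15); print("top width",round(bot.current_opening()*92,1),"Fz",round(fz(),2),"t",bot.current_clock());return True
E
python3 - <<'E'
from h import *
xy=(.495,.0848)
if spick(xy,0,.024,44,30):
    c=bot.read_camera("side");cv2.imwrite("pics/d11.png",cv2.resize(c["pixels"][50:300,180:430],None,fx=2.4,fy=2.4))
    gplace(xy,comp(SQ,-1,-1),0,.024,44,low=-.001)
    c=bot.read_camera("side");cv2.imwrite("pics/d12.png",cv2.resize(c["pixels"][150:350,160:420],None,fx=3,fy=3))
E
```

```text
desc F [-0.   0.1  0.3] width 29.2
lift width 28.8
top width 28.8 Fz -0.65 t 30.9167
carry width 28.8 f0 -0.38
stop at dz -0.0015 f 10.61 ee [0.4304 0.26   0.024 ]
t 36.3917
```

```bash
ls -la pics/d11.png pics/d12.png
```

```text
-rw-r--r-- 1 agent agent 343567 Dec  6 21:31 pics/d11.png
-rw-r--r-- 1 agent agent 373400 Dec  6 21:31 pics/d12.png
```

View pics/d12.png

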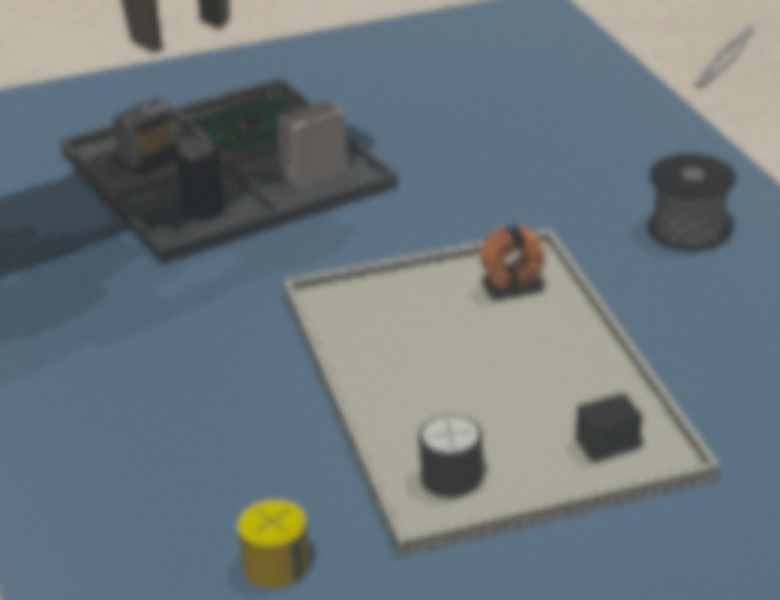

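```bash
python3 - <<'E'
from h import *
xy=(.591,.077); ph=np.radians(87)
if spick(xy,ph,.0165,42,20):
    c=bot.read_camera("side");cv2.imwrite("pics/d13.png",cv2.resize(c["pixels"][50:300,180:430],None,fx=2.4,fy=2.4))
else:
    c=bot.read_camera("side");cv2.imwrite("pics/d13.png",cv2.resize(c["pixels"][50:300,180:430],None,fx=2.4,fy=2.4))
E
```

```text
desc F [ 0.3 -0.5  0.5] width 19.7
lift width 19.7
top width 20.1 Fz -0.57 t 40.9333
```

View pics/d13.png

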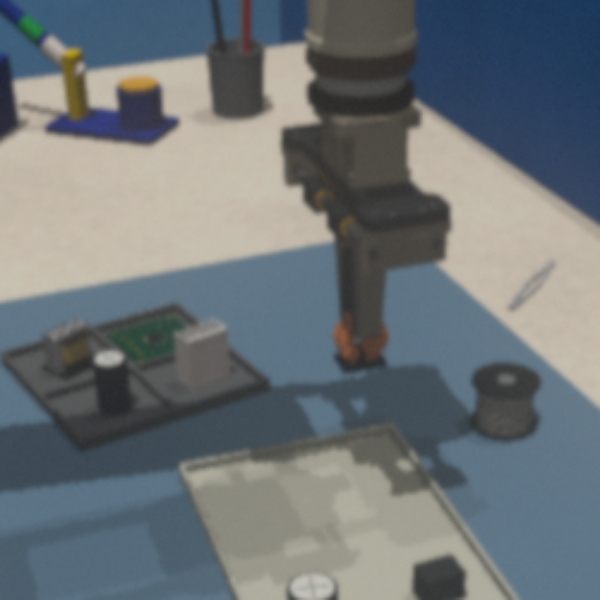

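The tall cap stands in the (-,-) cell (crop (200,180) of the first picture). The choke is held upright at (360,345) of the second, 20 mm width. I'll place it in the narrow kit.

```bash
python3 - <<'E'
from h import *
gplace((.591,.077),comp(NA,1,-1),np.radians(87),.0165,42,low=-.001)
xy=(.482,-.0862)
ok=spick(xy,0,.0155,46,36)
c=bot.read_camera("side");cv2.imwrite("pics/d14.png",cv2.resize(c["pixels"][150:480,160:480],None,fx=1.8,fy=1.8))
E
```

```text
carry width 20.1 f0 -0.25
stop at dz -0.0015 f 7.54 ee [ 0.4946 -0.3829  0.0164]
t 47.5167
desc F [-0.6 -0.8  0.1] width 28.9
NO GRASP
```

View pics/d14.png

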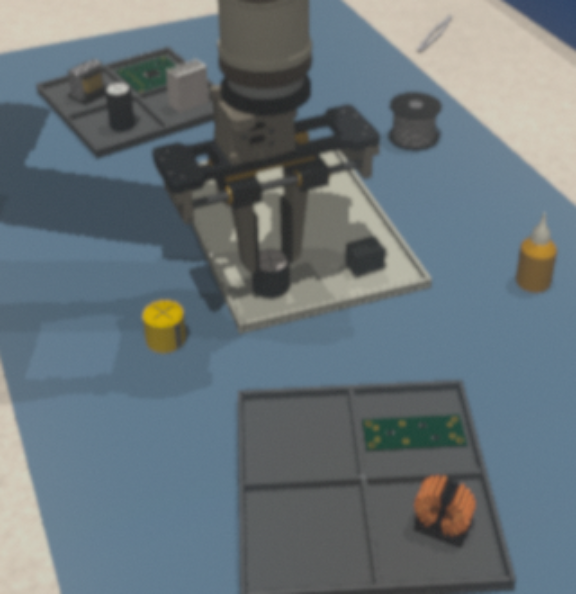

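The choke stands in the narrow kit. The short cap grasp closed to 28.9 mm without holding. I'll zoom in before moving.

```bash
python3 - <<'E'
from h import *
print(bot.current_ee_pos(),bot.current_opening()*92,bot.current_contact_force())
a=bot.read_camera("side");u,v=np.int32(proj(a,[.482,-.086,.02]));A=cv2.resize(a["pixels"][v-50:v+40,u-60:u+60],None,fx=6,fy=6,interpolation=cv2.INTER_CUBIC)
cv2.imwrite("pics/d15.png",A)
a=bot.read_camera("wrist");cv2.imwrite("pics/w15.png",a["pixels"])
E
```

```text
[ 0.48208278 -0.08622137  0.0155934 ] 28.821657627012222 [-0.27359343  0.09986242  1.17783656]
```

View pics/d15.png

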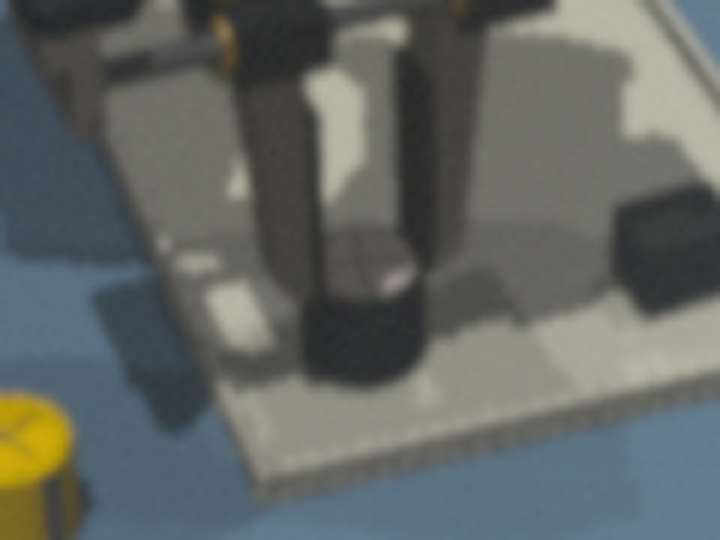

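View pics/w15.png

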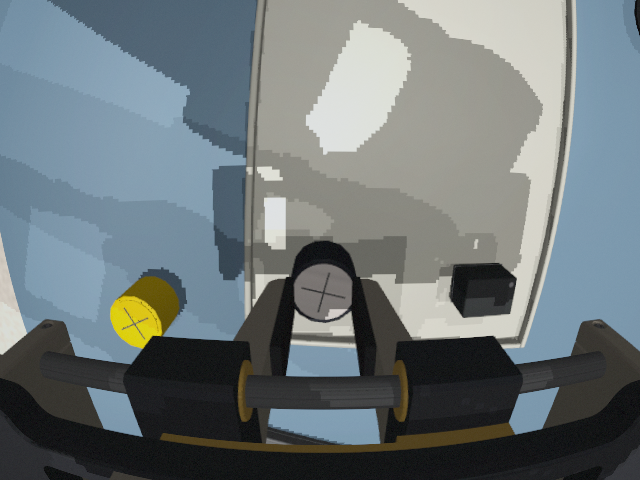

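```bash
python3 - <<'E'
from h import *
a=bot.read_camera("wrist")
for u,v in((323,291),(323,263),(323,321),(293,290),(354,290)): print((u,v),onplane(a,u,v,.036,True).round(4))
s=bot.read_camera("side");u0,v0=np.int32(proj(s,[.482,-.086,.02]))
for p in((370,262),(370,232),(370,298),(312,275),(425,270)): print(p,onplane(s,u0-60+p[0]/6,v0-50+p[1]/6,.036).round(4))
c=bot.read_camera("scene");u,v=np.int32(proj(c,[.482,-.086,.02]));cv2.imwrite("pics/s16.png",cv2.resize(c["pixels"][v-50:v+40,u-60:u+60],None,fx=6,fy=6,interpolation=cv2.INTER_CUBIC));print(u,v)
cv2.imwrite("pics/w16.png",cv2.resize(a["pixels"][220:360,220:420],None,fx=4,fy=4,interpolation=cv2.INTER_CUBIC))
E
```

```text
(323, 291) [ 0.4813 -0.0849  0.036 ]
(323, 263) [ 0.4813 -0.0698  0.036 ]
(323, 321) [ 0.4813 -0.1023  0.036 ]
(293, 290) [ 0.4662 -0.0844  0.036 ]
(354, 290) [ 0.4969 -0.0844  0.036 ]
(370, 262) [ 0.4832 -0.0884  0.036 ]
(370, 232) [ 0.4882 -0.076   0.036 ]
(370, 298) [ 0.4773 -0.1028  0.036 ]
(312, 275) [ 0.4663 -0.0872  0.036 ]
(425, 270) [ 0.4958 -0.0977  0.036 ]
254 254
```

View pics/s16.png

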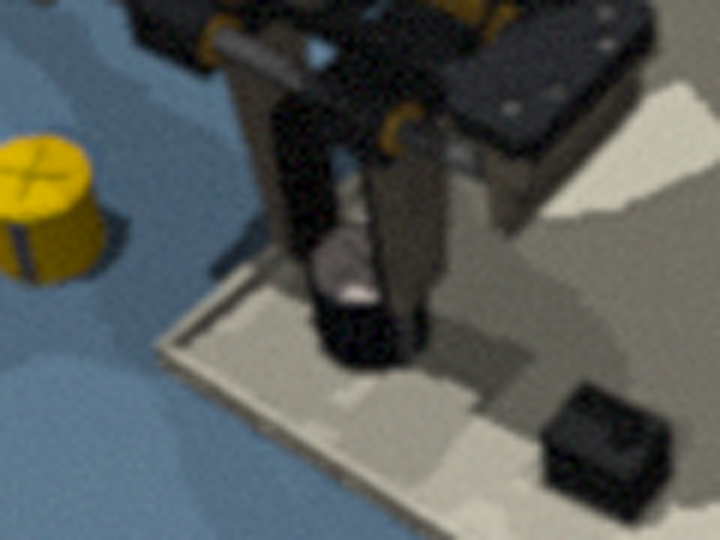

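View pics/w16.png

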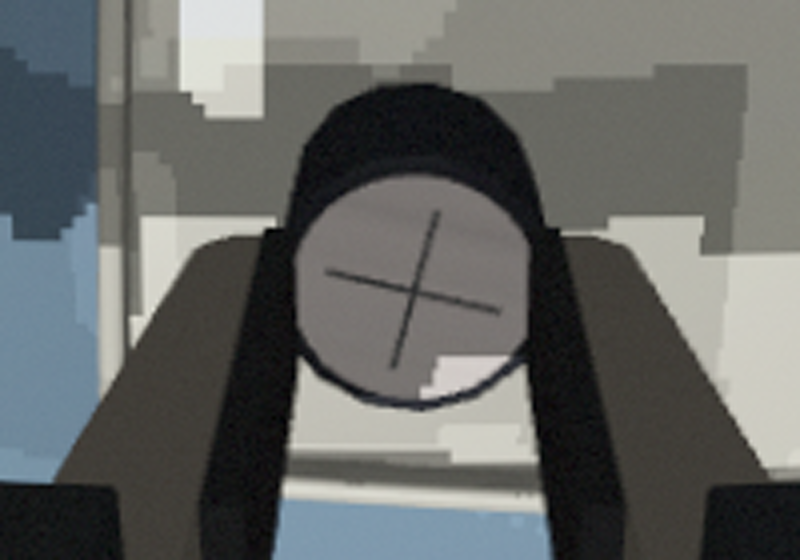

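The cap is still centred and upright at (0.482,-0.086). Overlap explains both misses: about 20–22 mm below the part's top failed and 27 mm or more held, so the working pad area starts about 20 mm up the finger. I need to go deeper here, below the rim, so I'll measure the rim clearance first.

```bash
python3 - <<'E'
from h import *
bot.set_gripper(46/92); bot.line_to([.482,-.0862,.10],max_speed=.2)
c=np.load("w1.npy",allow_pickle=True).item()
m=rect(c,.43,.53,-.14,-.06,.012,7500);cv2.imwrite("pics/r17.png",m)
E
```

```text
(no output)
```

View pics/r17.png

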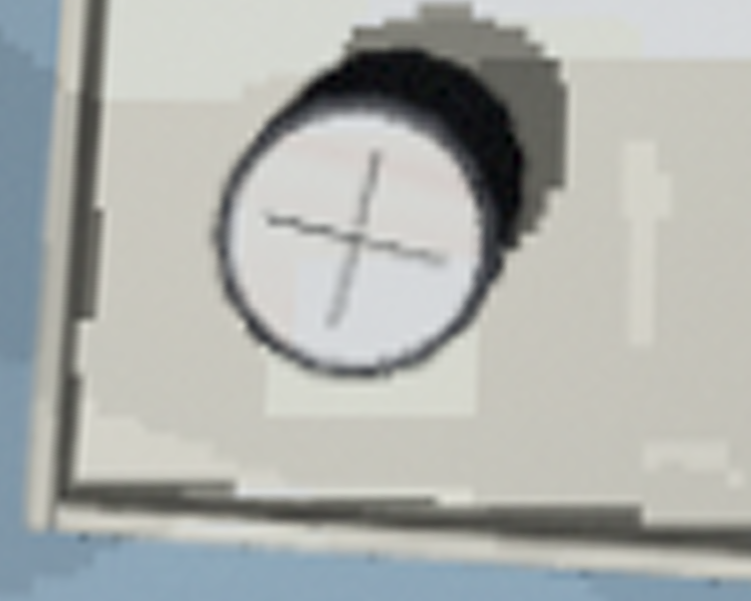

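The rim's inner edge is about 42 mm from the cap centre on both sides. With jaws on the diagonal the fingers reach only about 35 mm in x or y, so z = 9 mm is clear. Retrying that way.

```bash
python3 - <<'E'
from h import *
xy=(.482,-.086)
ok=spick(xy,np.radians(-45),.009,43,36,zt=.11)
c=bot.read_camera("side");cv2.imwrite("pics/d18.png",cv2.resize(c["pixels"][100:400,160:480],None,fx=1.8,fy=1.8))
E
```

```text
desc F [ 0.3  0.3 -0.8] width 34.8
lift width 35.1
top width 34.8 Fz -0.87 t 55.6417
```

View pics/d18.png

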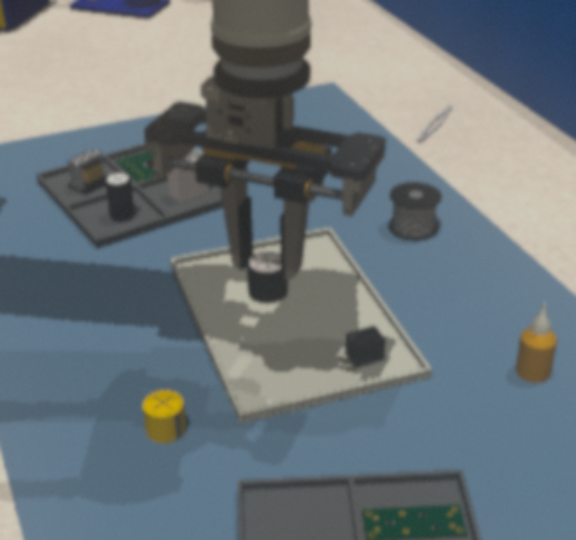

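The short cap is held upright at (267,278). I'll place it in the narrow kit's (-,+) cell with the jaws on the cell diagonal.

```bash
python3 - <<'E'
from h import *
xy=np.array((.482,-.086)); t=comp(NA,-1,1)
dq=np.arctan2(t[1],t[0])-np.arctan2(xy[1],xy[0])
gplace(xy,t,np.radians(-63.5)-dq,.009,44,low=-.001)
bot.goto([.40,0,.25],down(0)); bot.hold(.5)
for n in("side","scene"):
    c=bot.read_camera(n);cv2.imwrite(f"pics/f_{n}.png",c["pixels"])
    if n=="scene":
        for nm,px,z in():pass
print(bot.current_clock(),bot.current_contact_force())
E
```

```text
carry width 34.5 f0 -0.68
stop at dz 0.0 f 3.31 ee [ 0.4363 -0.2666  0.0094]
t 60.8833
62.625 [ 0.42068975  0.26149586 -0.28266054]
```

View pics/f_side.png

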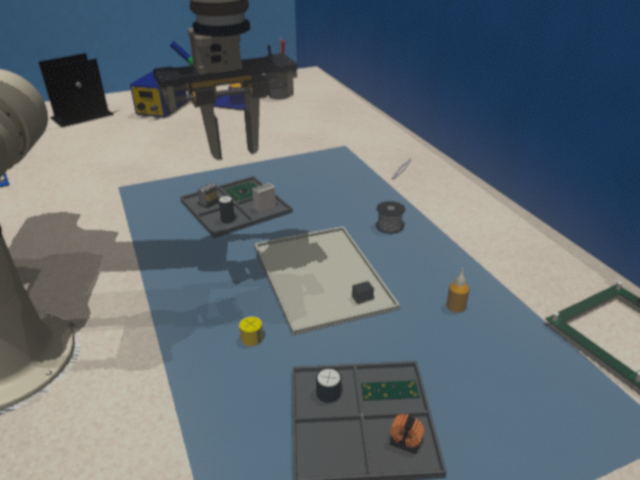

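View pics/f_scene.png

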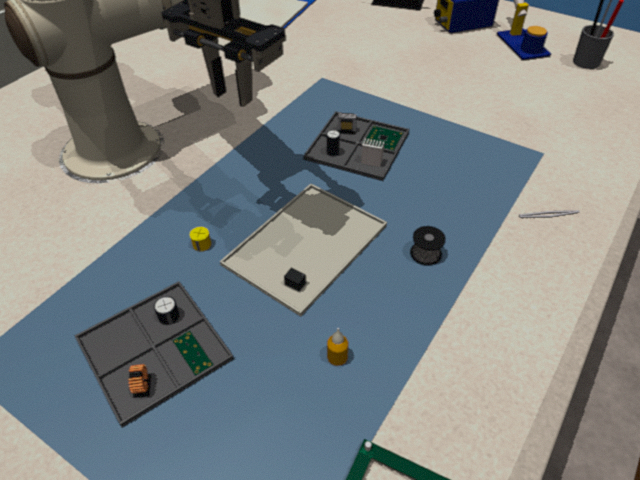

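In both final views all five parts stand upright in separate boardless cells. In the scene view the relay (295,279), flux bottle (338,347) and reel (428,245) are where they began. I'm handing the job in.

```bash
python3 -c "
from workcell import bot
bot.job_done()"
```

```text
the job is handed in; nothing more can be done
```

All five parts are in their kit trays, and I handed the job in at about 63 s of the 109 s allowed. The heatsink, transformer and tall capacitor are in the square-board kit; the ring choke and short capacitor are in the narrow-board kit.

- **Placing:** The transformer, both capacitors and the choke were lowered until contact was felt, within 1.5 mm of the expected floor height. The heatsink was lowered to its expected height without a contact check.
- **Misses:** The first grasps of the transformer and the short capacitor closed without holding. Neither part fell or moved noticeably. Gripping deeper, about 27 mm below the part's top, held both.
- **Last checks:** The final scene and side views show every part upright in its own boardless cell. The relay, flux bottle and solder reel are at their starting pixels, and the arm is clear of everything. I judged this by eye; I didn't measure final tilts or heights.
- **Disagreement:** The wrist and side camera estimates of positions differed by up to about 3 mm, which stayed inside the margins.

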